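Sweep the used flask caps into the bench collection bay

TASK

Tidy the microscope bench: with your fingertips, sweep the three loose turquoise flask caps across the bench top through the open side of the black-walled yellow bay, until every cap lies flat and wholly inside it. Slide them gently along the bench, without picking up, tipping over or flicking any of them, and leave everything else where it stands.

Things in the scene. Friction and masses are not known exactly. Their poses are not given: they have to be found in the camera images.
- cap1: used flask screw cap, one of three alike: solid turquoise plastic disc lying flat with its closed top up, 34 mm in diameter, 22 mm high, 12 to 21 g, slides on the bench. Origin: centre of its underside; z is up, its yaw means nothing.
- cap2: used flask screw cap, one of three alike: solid turquoise plastic disc lying flat with its closed top up, 34 mm in diameter, 22 mm high, 12 to 21 g, slides on the bench. Origin: centre of its underside; z is up, its yaw means nothing.
- cap3: used flask screw cap, one of three alike: solid turquoise plastic disc lying flat with its closed top up, 34 mm in diameter, 22 mm high, 12 to 21 g, slides on the bench. Origin: centre of its underside; z is up, its yaw means nothing.
- bay: fixed bay: three black walls, 6 mm thick, 30 mm high, round a yellow patch of bench, no floor plate or sill. Inside 130 mm deep (its x), 160 mm wide (its y). Origin: middle of the patch, bench height. Open side (mouth) at x = -65 mm, where the side walls end; inner faces: back x = +65, sides y = +-80 mm. On the robot's left, mouth roughly to its right (world -y), turned up to 20 degrees.
- media_bottle: bystander: small amber bottle with white cap, upright and loose, 36 mm in diameter, 62 mm high. It stands among the caps. Origin: centre of its underside.
- jar: bystander: small white jar with red lid, upright and loose, 36 mm in diameter, 45 mm high, standing near the bay's mouth on the robot's side. Origin: centre of its underside.
- flask: bystander: clear flat culture flask lying down with pink content and an ORANGE cap screwed on, loose, about 109 mm long (its x, from -53 to +56 mm), 55 mm wide, 26 mm high. Origin: under its middle, at bench height.
- petri_dish: bystander: clear round dish with pink content, loose, 90 mm in diameter, 18 mm high. Origin: centre of its underside.
- tally_counter: bystander: grey hand counter with a steel push knob, loose, 55 x 45 mm, 30 mm high. Origin: centre of its underside.
- tip_box: bystander: blue pipette-tip box with clear lid, loose, 75 mm (its x) by 110 mm (its y), 64 mm high. Origin: centre of its underside.
There are look-alikes about, which are no part of the job. What is shaped like the cap2 but purple is not meant.

How it is judged:
At the end, for the whole second after the job is handed in: All three caps lie still and flat on the bench wholly inside the bay's walls and past the line of its mouth (2 mm may stick out), and no bystander has moved by 15 mm or more (x of cap1 in the frame of bay between -0.05 and 0.065 m and y of cap1 in the frame of bay between -0.08 and 0.08 m and height (world z) of each of cap1, cap2, cap3 below 0.008 m and angle between each of cap1, cap2, cap3's own z axis and vertical below 0.2 rad and linear speed of each of cap1, cap2, cap3 below 0.02 m/s and x of cap2 in the frame of bay between -0.05 and 0.065 m and y of cap2 in the frame of bay between -0.08 and 0.08 m and x of cap3 in the frame of bay between -0.05 and 0.065 m and y of cap3 in the frame of bay between -0.08 and 0.08 m and distance of each of media_bottle, jar, flask, petri_dish, tally_counter, tip_box from where it was at the start of the episode below 0.015 m); the robot touches nothing.
It fails at once if a cap is lifted: its underside rises 15 mm off the bench (height (world z) of any of cap1, cap2, cap3 above 0.015 m).
It fails at once if a cap is tipped over (beyond 45 degrees) (angle between any of cap1, cap2, cap3's own z axis and vertical above 0.785 rad).
It fails at once if a cap is flicked: it moves faster than 0.6 m/s (linear speed of any of cap1, cap2, cap3 above 0.6 m/s).
It fails at once if a bystander is moved by 15 mm or more, or tipped by more than 0.35 rad (distance of any of media_bottle, jar, flask, petri_dish, tally_counter, tip_box from where it was at the start of the episode above 0.015 m or angle between any of media_bottle, jar, flask, petri_dish, tally_counter, tip_box's own z axis and vertical above 0.35 rad).
It also fails if it takes over 72 s, if anything falls off the work surface, if the arm or the gripper's body presses on something with over 40 N, if the wrist force passes 120 N, or if a joint passes its speed limit or range.

ROBOT

A 7-joint arm with a two-finger parallel gripper is mounted at the origin on the work surface. World frame = base frame: x ahead of the robot, y to its left, z up, the work surface at z = 0. Lengths are in m, angles in rad, forces in N, time in s.
With the tool pointing down it reaches from about 0.35 to 0.9 m from the base axis. Payload 19.9 kg.
Tool frame: the origin (TCP) lies on the mounting face of the last link; the fingertips stand 199 mm ahead of it and the grasp point (between the pads) lies 180 mm ahead of it; z points along the fingers, y is the line along which they close (so a half turn about z gives the same grasp; the last joint's range is limited). The gripper opens to 94 mm and grips with 3 to 60 N. Pads are 16 mm wide; open, the fingers measure 119 mm over their backs; the gripper's body (75 mm by 177 mm) begins 78 mm behind the grasp point.
Start: joints at [1.085, 0.417, -0.01, 1.614, 0.005, 1.111, -0.053], TCP at [0.269, -0.564, 0.405] pointing down, gripper open.
Joint ranges: [-2.81, 2.81], [-0.39, 2.02], [-1.27, 1.25], [0.06, 2.57], [-1.19, 4.33], [0.19, 2], [-2.82, 2.82]. Speed limits (rad/s): [1.89, 1.89, 2.39, 2.39, 3.01, 3.01, 3.01].

INTERFACE

Orientations are given as [roll, pitch, yaw] about the fixed x, y, z axes, in that order (R = Rz(yaw) Ry(pitch) Rx(roll)).
In Python, from rig import * gives the robot as it stands.
- The arm moves only by the tool apply_moves, never from a script. Its argument "series" is a list of rows, each an object with "delta_pos": the shift along the tool's x, y, z each as a share of 0.2 m, from -1 to 1, a list of three; "yaw": the turn about the tool's z as a share of 90 degrees, from -1 to 1; "gripper": the finger opening in mm, from 0 to 94. A call has 1 to 5 rows; each row is the pose to reach, as a shift and turn from the pose commanded when the call began, along the tool's axes at that moment; what a row does not reach only later rows make up. A row lasts 1/10 s, in which the tool goes at most 50 mm and 8.59 degrees, less where a joint would pass 70% of its speed; a pose out of reach is approached as far as the arm can. A call with a number of a shift or a turn outside -1 to 1 is refused whole. A call with a gripper value outside its range is refused whole. The fingers move at their own pace and stop on an object; "newtons" is the grip in N (left out, the last holds). Time passes only in rows, so rows that repeat a pose let the fingers close. It gives the time, the measured TCP pose, the force, the opening and the grip force at its end, in the units of the state.
- state(): the state, without advancing time (a new reading comes with each control period).
- get_image(name): name is "scene" or "top" or "wrist"; returns a dict with "pixels" (480x640x3 uint8, red, green, blue), "range_z" (480x640 float32, m along the optical axis (not along the pixel's ray), 0 where there is no reading), "K" (3x3 intrinsics, pixels), "k1" (the pictures are not rectified: a ray, as slopes to the right and down, at radius r is drawn at 1 + k1 r^2 times it, then the intrinsics apply), "R" (3x3) and "t" (3): a world point X has camera coordinates R X + t; the wrist camera has in their place "T_tool_cam" (4x4, takes a point from camera to tool coordinates, whose origin is the TCP and whose axes are the flange's). Camera axes: x right, y down, z forward; pixel columns grow to the right and rows downward; lengths in m; the calibration is good to about 2 mm. A picture is of the moment at which its call begins: read the wrist's pose just before it.
- job_done(): hands the job in; it is judged then, once.
The state is a dict: "time_s": time; "joint_pos": joint angles; "dq": joint speeds; "tau": joint torques, N m; "tcp_pos": TCP position; "orientation": TCP orientation; "force": force on the tool from outside, world axes, zero at the start; "ft_torque": the same for the moment, N m; "finger_gap": finger opening in m; "grasp_force": force on a finger pad.
Only numpy, scipy, OpenCV 4.12 (cv2) and the standard library are available. Lean on these libraries where they do the work, as an engineer would, in place of code of your own. Each camera call takes 0.05 s, during which the arm holds its last target. There are 200 camera calls.

## Working session

There is one attempt and no reset: what is moved stays moved. The work goes in short steps, Python scripts to look and compute and a tool call to move; the robot and the scene stay as the last step left them, time stands still between calls to the robot, and variables do not carry over. Pictures are saved under pics/ and viewed, at most 10 in all, crops included, and the job is handed in when it is done.

Besides the shell and the picture viewer there is one more tool, called after "Emit:" by a JSON object that holds its "method" and its "body", one argument or row to a line. apply_moves: Moves the arm, as the interface text tells. Shift numbers are shares of 0.2 m and turn numbers shares of 90 degrees, none past 1 either way. Its arguments: {"type":"object","properties":{"series":{"type":"array","items":{"type":"object","properties":{"delta_pos":{"type":"array","items":{"type":"number","minimum":-1,"maximum":1}},"yaw":{"type":"number","minimum":-1,"maximum":1},"gripper":{"type":"number"}}}},"newtons":{"type":"number"}},"required":["series"]}

```bash
mkdir -p pics; cat > h.py <<'E'
from rig import *
import numpy as np, cv2
def save(n,im,crop=None,s=1):
    p=im["pixels"]
    if crop: p=p[crop[1]:crop[3],crop[0]:crop[2]]
    cv2.imwrite(f"pics/{n}.png",cv2.cvtColor(cv2.resize(p,None,fx=s,fy=s),cv2.COLOR_RGB2BGR))
def ray(im,uv):
    K=im["K"];d=np.array([[im["k1"],0,0,0]],float)
    uv=np.asarray(uv,float).reshape(-1,1,2)
    p=cv2.undistortPoints(uv,K,np.array([im["k1"],0,0,0.]))[:,0]
    D=np.c_[p,np.ones(len(p))]@im["R"]   # R^T d
    C=-im["R"].T@im["t"]
    return C,D
def onplane(im,uv,z):
    C,D=ray(im,uv); return C+D*((z-C[2])/D[:,2:3])
def cloud(im):
    z=im["range_z"];v,u=np.mgrid[:480,:640]
    C,D=ray(im,np.c_[u.ravel(),v.ravel()])
    P=C+D*z.reshape(-1,1); P[z.ravel()==0]=np.nan
    return P.reshape(480,640,3)
def blobs(im,h,s=80,v=40,mina=40):
    hsv=cv2.cvtColor(im["pixels"],cv2.COLOR_RGB2HSV)
    m=cv2.inRange(hsv,(h[0],s,v),(h[1],255,255))
    n,l,st,c=cv2.connectedComponentsWithStats(m)
    return [(c[i],st[i],l==i) for i in range(1,n) if st[i,4]>=mina]
E
python3 - <<'E'
from h import *
for n in("top","scene"):
    im=get_image(n); save(n+"0",im); print(n,-im["R"].T@im["t"],im["K"][0,0],im["k1"])
    P=cloud(im)
    for c,st,m in blobs(im,(80,98)): print(c.round(1),st,np.nanmedian(P[m],0).round(3))
print(state())
E
```

```text
top [ 0.39920351 -0.08616278  0.89970456] 518.5663549098853 -0.034925871510040694
[404.6 215.9] [395 206  20  21 324] [ 0.602 -0.23   0.022]
[454.7 253.2] [450 248  11  11  90] [ 0.536 -0.313  0.023]
[291.5 287. ] [282 277  20  21 321] [ 0.48  -0.034  0.022]
[427.6 305.6] [417 296  22  20 341] [ 0.447 -0.263  0.022]
[433.6 361.1] [429 356  11  11  98] [ 0.356 -0.27   0.022]
scene [ 1.05303542 -0.62516695  0.85415384] 487.9398212439618 -0.01368804387119591
[187.7  28.7] [174   0  35  57 701] [ 0.08  -0.03   0.337]
[180.8  93.3] [ 154   64   53   65 1114] [ 0.053 -0.055  0.18 ]
[204.2 140.4] [ 150  109   94   52 1813] [ 0.078 -0.037  0.014]
[307.8 218.1] [301 211  14  15 172] [ 0.486 -0.037  0.021]
[223.9 263.8] [216 256  16  17 211] [ 0.454 -0.267  0.022]
[284.  295.7] [276 287  17  18 232] [ 0.609 -0.234  0.022]
[232.1 296.8] [228 293   9   8  53] [ 0.536 -0.312  0.023]
{'time_s': 0.1, 'joint_pos': array([ 1.0845181 ,  0.41792756, -0.01030181,  1.61411201,  0.00471351,
        1.11071429, -0.05296835]), 'dq': array([ 9.84107896e-04, -1.94787078e-03, -7.71113876e-05, -6.44926241e-05,
       -7.69222130e-04,  1.89613278e-03, -2.08060014e-04]), 'tau': array([ 1.05316780e-03, -8.52584052e+01,  6.39951490e-01, -4.26692677e+01,
       -4.89101408e-02,  1.63690938e-02, -6.31728449e-05]), 'tcp_pos': array([ 0.26886199, -0.56408004,  0.40408027]), 'orientation': array([-3.14045918e+00,  1.00042217e-04,  4.44822837e-01]), 'force': array([-0.73367014, -0.31657899, -0.02678692]), 'ft_torque': array([-0.03438286,  0.00100358, -0.0444978 ]), 'grasp_force': 0.0, 'finger_gap': 0.09387965035159332}
```

View pics/top0.png

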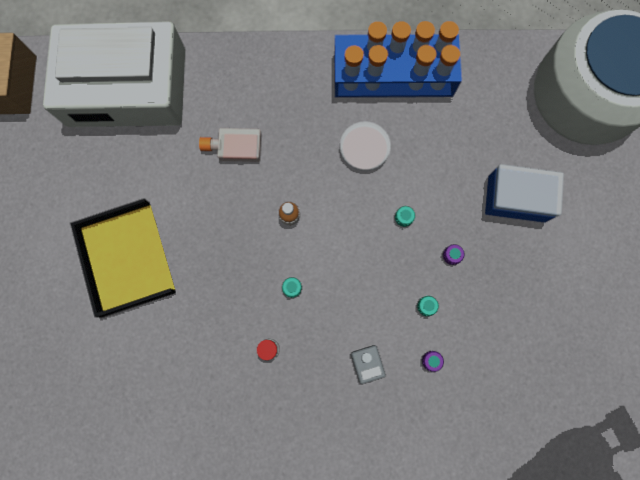

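View pics/scene0.png

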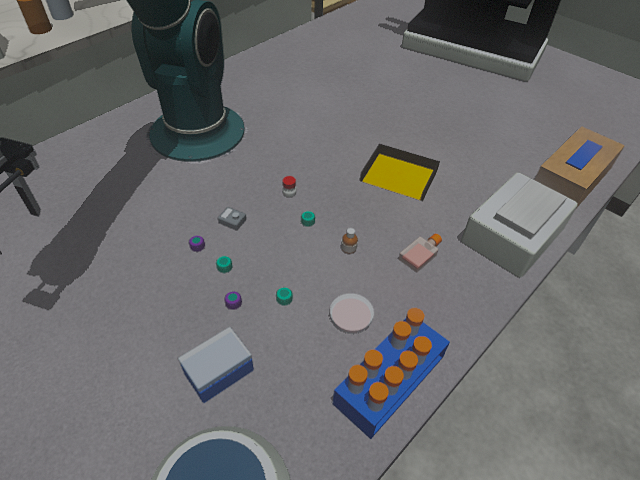

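Top view: turquoise caps at (405,216), (292,287) and (428,306). Purple look-alikes with turquoise centres are at (454,254) and (433,361). The orange caps belong to the flask (205,144) and the tube rack, and the jar's lid is red (267,350). The bay is at (125,258) with its mouth on the right; the bottle is at (289,212) and the counter at (368,364). Next I'll take a close crop and measure.

```bash
python3 - <<'E'
from h import *
t=get_image("top"); s=get_image("scene")
save("crop",t,(240,180,500,400),3)
big=lambda im,h,a: [c for c,st,m in blobs(im,h,mina=a) if c[1]>200]
# caps: triangulate
a=big(t,(80,98),200); b=big(s,(80,98),150)
for c in a:
    C1,D1=ray(t,c);best=None
    for e in b:
        C2,D2=ray(s,e); A=np.c_[D1[0],-D2[0]]; k=np.linalg.lstsq(A,C2-C1,rcond=None)[0]
        p,q=C1+k[0]*D1[0],C2+k[1]*D2[0]; g=np.linalg.norm(p-q)
        if best is None or g<best[0]: best=(g,(p+q)/2)
    print("cap",c.round(1),"tri",best[1].round(4),"gap",round(best[0],4),"plane22",onplane(t,c,.022)[0].round(4))
P=cloud(t)
hsv=cv2.cvtColor(t["pixels"],cv2.COLOR_RGB2HSV)
# bay yellow
for im,n in((t,"top"),(s,"scene")):
    for c,st,m in blobs(im,(22,35),120,80,800):
        cn=max(cv2.findContours(m.astype(np.uint8),0,2)[0],key=cv2.contourArea)
        q=onplane(im,cn[:,0],0)[:,:2]
        r=cv2.minAreaRect((q*1000).astype(np.float32)); print(n,"yellow",r,cv2.boxPoints(r).round(0).tolist())
# walls: cloud points with height 25..35mm dark
m=(P[...,2]>.022)&(P[...,2]<.036)&(hsv[...,2]<60)&(np.arange(640)[None,:]<190)&(np.arange(480)[:,None]>180)
r=cv2.minAreaRect((P[m][:,:2]*1000).astype(np.float32)); print("walls",r,cv2.boxPoints(r).round(0).tolist(),np.median(P[m][:,2]))
# standing things by height
H=(P[...,2]>.012).astype(np.uint8); n,l,st,c=cv2.connectedComponentsWithStats(H)
for i in range(1,n):
    if 60<st[i,4]<9000:
        q=P[l==i]; zt=np.nanpercentile(q[:,2],95); w=q[q[:,2]>zt-.008]
        r=cv2.minAreaRect((w[:,:2]*1000).astype(np.float32))
        print(c[i].round(0),"z",zt.round(3),"xy",np.round(r[0],0),"size",np.round(r[1],0),round(r[2]))
E
```

```text
cap [404.6 215.9] tri [ 0.6047 -0.2306  0.0133] gap 0.0017 plane22 [ 0.6021 -0.2298  0.022 ]
cap [291.5 287. ] tri [ 0.481  -0.0332  0.0139] gap 0.0016 plane22 [ 0.4797 -0.0343  0.022 ]
cap [427.5 305.6] tri [ 0.4482 -0.2647  0.0135] gap 0.0015 plane22 [ 0.4473 -0.2636  0.022 ]
top yellow ((534.2731323242188, 258.932861328125), (159.941650390625, 130.62022399902344), 18.60857391357422) [[438.0, 295.0], [479.0, 172.0], [631.0, 223.0], [589.0, 346.0]]
scene yellow ((530.1409301757812, 263.15545654296875), (159.35470581054688, 133.28451538085938), 18.604459762573242) [[433.0, 301.0], [476.0, 175.0], [627.0, 225.0], [584.0, 352.0]]
walls ((531.9583740234375, 261.1500244140625), (172.3361358642578, 136.8573760986328), 19.026838302612305) [[428.0, 298.0], [473.0, 168.0], [636.0, 225.0], [591.0, 354.0]] 0.029143429135620402
[399.  56.] z 0.114 xy [ 879. -220.] size [ 77. 192.] 1
[14. 73.] z 0.081 xy [868. 466.] size [122.  26.] 5
[365. 145.] z 0.021 xy [ 733. -164.] size [86. 91.] 89
[234. 143.] z 0.028 xy [739.  78.] size [109.  56.] 87
[525. 193.] z 0.067 xy [ 637. -433.] size [110.  76.] 82
[106. 260.] z 0.032 xy [533. 261.] size [175. 138.] 19
[289. 213.] z 0.063 xy [608. -30.] size [17. 17.] 1
[404. 215.] z 0.025 xy [ 605. -230.] size [33. 34.] 59
[454. 254.] z 0.025 xy [ 536. -313.] size [33. 34.] 52
[292. 287.] z 0.025 xy [481. -34.] size [33. 33.] 90
[428. 305.] z 0.025 xy [ 448. -265.] size [35. 32.] 89
[268. 349.] z 0.047 xy [376.   4.] size [33. 31.] 90
[368. 364.] z 0.03 xy [ 350. -161.] size [53. 43.] 17
[433. 361.] z 0.025 xy [ 355. -270.] size [34. 33.] 64
```

View pics/crop.png

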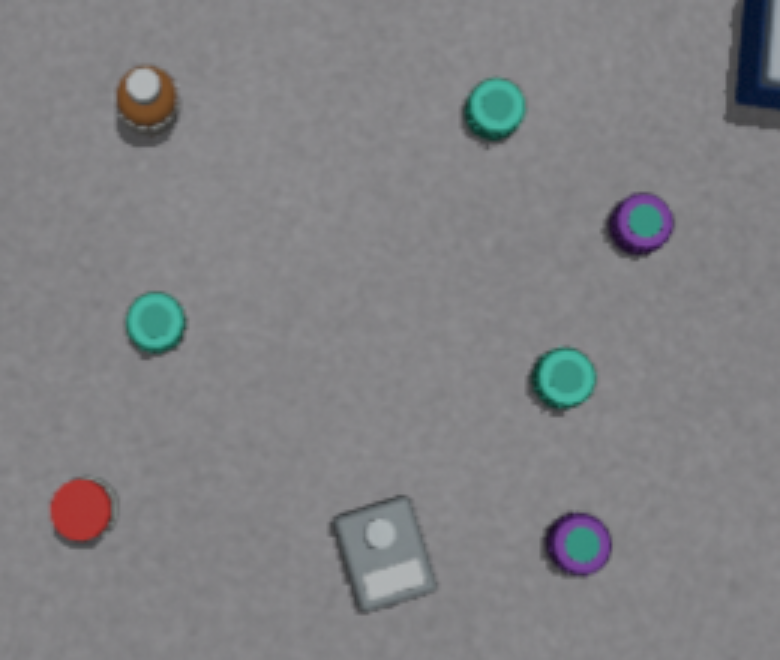

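The crop confirms it: the three all-turquoise discs are the caps, and the two purple-rimmed ones are not. Heights are consistent: depth gives about 0.023 m for the tops, and triangulating the blobs gives about 0.014 m, because the blob in the side view includes the side wall. Next I'll write a planner that prints rows for me to enter. Two fingertips 22 mm apart will cradle each cap as it slides.

```bash
cat > plan.py <<'E'
from h import *
OFF=.021; ZL=.205; ZH=.30
def show(poses,pose0=None,n0=5):
    """poses: list (x,y,z,yaw); print rows relative to the call's first commanded pose"""
    if pose0 is None:
        s=state(); pose0=np.r_[s["tcp_pos"],s["orientation"][2]]
    cur=np.array(pose0,float)
    for k in range(0,len(poses),5):
        b=cur.copy();c,s=np.cos(b[3]),np.sin(b[3]);rows=[]
        for p in poses[k:k+5]:
            d=np.array(p)-b
            a=np.round(np.array([c*d[0]+s*d[1], s*d[0]-c*d[1], -d[2]])/.2,2); y=round(-d[3]/(np.pi/2),2)
            rows.append([*(a+0.).tolist(),y])
        a=np.array(rows[-1][:3])*.2
        cur=b+[c*a[0]+s*a[1], s*a[0]-c*a[1], -a[2], -rows[-1][3]*np.pi/2]
        print(rows)
    print("end",cur.round(4))
def push(pts,step=.018,back=.045):
    """cap-centre polyline -> tool poses: slow contact, cruise, slow stop"""
    pts=np.array(pts,float);seg=np.diff(pts,axis=0);L=np.linalg.norm(seg,axis=1);cum=np.r_[0,np.cumsum(L)]
    ang=np.arctan2(seg[:,1],seg[:,0])
    def at(s):
        p=np.array([np.interp(s,cum,pts[:,i]) for i in(0,1)])
        if s<0: p=pts[0]+s*seg[0]/L[0]
        a=np.mean([ang[np.clip(np.searchsorted(cum,s+e,side="right")-1,0,len(ang)-1)] for e in np.linspace(-.07,.07,29)])
        return p,a
    S=list(np.arange(-(back-OFF),0.012,.008)); 
    while S[-1]<cum[-1]-.03: S.append(S[-1]+step)
    S+=list(np.linspace(S[-1],cum[-1],4)[1:])
    out=[]
    for s in S:
        p,a=at(s); out.append((*(p-OFF*np.array([np.cos(a),np.sin(a)])),ZL,a))
    return out
B=[(.481,-.034),(.519,.294)]
A=[(.604,-.230),(.540,-.03),(.568,.280)]
C=[(.448,-.265),(.535,.02),(.507,.25)]
def lift(p): return (*p[:2],ZH,p[3])
E
python3 - <<'E'
from plan import *
P=push(B)
s=state();p0=np.r_[s["tcp_pos"],s["orientation"][2]]; e=np.array(lift(P[0]))
T=[tuple(p0+(e-p0)*f) for f in np.linspace(0,1,14)[1:]]+[tuple(e)]*2
show(T)
print(e, len(P))
E
```

```text
[[0.15, -0.13, 0.04, np.float64(-0.05)], [0.3, -0.27, 0.08, np.float64(-0.1)], [0.46, -0.4, 0.12, np.float64(-0.15)], [0.61, -0.54, 0.16, np.float64(-0.2)], [0.76, -0.67, 0.2, np.float64(-0.25)]]
[[0.19, -0.07, 0.04, np.float64(-0.05)], [0.39, -0.13, 0.08, np.float64(-0.1)], [0.58, -0.2, 0.12, np.float64(-0.15)], [0.77, -0.26, 0.16, np.float64(-0.2)], [0.96, -0.33, 0.2, np.float64(-0.24)]]
[[0.2, 0.01, 0.04, np.float64(-0.05)], [0.41, 0.02, 0.08, np.float64(-0.1)], [0.61, 0.03, 0.12, np.float64(-0.15)], [0.61, 0.03, 0.12, np.float64(-0.15)], [0.61, 0.03, 0.12, np.float64(-0.15)]]
end [ 0.4761 -0.0787  0.3003  1.4501]
[ 0.47582122 -0.07870101  0.3         1.45545687] 25
```

Emit:
{"method": "apply_moves", "body": {
  "series": [
    {"delta_pos": [0.15,-0.13,0.04],"yaw": -0.05,"gripper": 22},
    {"delta_pos": [0.3,-0.27,0.08],"yaw": -0.1,"gripper": 22},
    {"delta_pos": [0.46,-0.4,0.12],"yaw": -0.15,"gripper": 22},
    {"delta_pos": [0.61,-0.54,0.16],"yaw": -0.2,"gripper": 22},
    {"delta_pos": [0.76,-0.67,0.2],"yaw": -0.25,"gripper": 22}
  ]
}}

```text
time_s: 0.7
tcp_pos: [0.3488, -0.3761, 0.3644]
orientation: [-3.142, 0.0, 0.841]
force: [0.3, -0.1, 0.6]
finger_gap: 0.0575
grasp_force: 0.0
```

Emit:
{"method": "apply_moves", "body": {
  "series": [
    {"delta_pos": [0.19,-0.07,0.04],"yaw": -0.05,"gripper": 22},
    {"delta_pos": [0.39,-0.13,0.08],"yaw": -0.1,"gripper": 22},
    {"delta_pos": [0.58,-0.2,0.12],"yaw": -0.15,"gripper": 22},
    {"delta_pos": [0.77,-0.26,0.16],"yaw": -0.2,"gripper": 22},
    {"delta_pos": [0.96,-0.33,0.2],"yaw": -0.24,"gripper": 22}
  ]
}}

```text
time_s: 1.2
tcp_pos: [0.4283, -0.1895, 0.3245]
orientation: [3.141, 0.0, 1.218]
force: [0.2, 0.0, 0.1]
finger_gap: 0.0225
grasp_force: 0.0
```

Emit:
{"method": "apply_moves", "body": {
  "series": [
    {"delta_pos": [0.2,0.01,0.04],"yaw": -0.05,"gripper": 22},
    {"delta_pos": [0.41,0.02,0.08],"yaw": -0.1,"gripper": 22},
    {"delta_pos": [0.61,0.03,0.12],"yaw": -0.15,"gripper": 22},
    {"delta_pos": [0.61,0.03,0.12],"yaw": -0.15,"gripper": 22},
    {"delta_pos": [0.61,0.03,0.12],"yaw": -0.15,"gripper": 22}
  ]
}}

```text
time_s: 1.7
tcp_pos: [0.4762, -0.0782, 0.3004]
orientation: [-3.141, -0.0, 1.451]
force: [0.1, -1.2, -0.9]
finger_gap: 0.0218
grasp_force: 0.0
```

```bash
sed -i 's/y=round(-d\[3\]/y=round(float(-d[3])/; s|float(-d\[3\])/(np.pi/2),2)|float(-d[3]/(np.pi/2)),2)|' plan.py; python3 - <<'E'
from plan import *
P=push(B)
D=[lift(P[0])[:2]+(z,P[0][3]) for z in (.27,.24,.215,.205,.205)]
show(D+P[1:])
E
```

```text
[[0.0, 0.0, 0.15, -0.0], [0.0, 0.0, 0.3, -0.0], [0.0, 0.0, 0.43, -0.0], [0.0, 0.0, 0.48, -0.0], [0.0, 0.0, 0.48, -0.0]]
[[0.04, 0.0, 0.0, -0.0], [0.08, 0.0, 0.0, -0.0], [0.12, 0.0, 0.0, -0.0], [0.16, 0.0, 0.0, -0.0], [0.25, 0.0, 0.0, -0.0]]
[[0.09, 0.0, 0.0, -0.0], [0.18, 0.0, 0.0, -0.0], [0.27, 0.0, 0.0, -0.0], [0.36, 0.0, 0.0, -0.0], [0.45, 0.0, 0.0, -0.0]]
[[0.09, 0.0, 0.0, -0.0], [0.18, -0.01, 0.0, -0.0], [0.27, -0.01, 0.0, -0.0], [0.36, -0.01, 0.0, -0.0], [0.45, -0.01, 0.0, -0.0]]
[[0.09, 0.0, 0.0, -0.0], [0.18, 0.0, 0.0, -0.0], [0.27, 0.0, 0.0, -0.0], [0.36, 0.0, 0.0, -0.0], [0.45, 0.0, 0.0, -0.0]]
[[0.09, 0.0, 0.0, -0.0], [0.11, 0.0, 0.0, -0.0], [0.14, 0.0, 0.0, -0.0], [0.17, 0.0, 0.0, -0.0]]
end [0.5164 0.2735 0.2044 1.4513]
```

Emit:
{"method": "apply_moves", "body": {
  "series": [
    {"delta_pos": [0,0,0.15],"yaw": 0,"gripper": 22},
    {"delta_pos": [0,0,0.3],"yaw": 0,"gripper": 22},
    {"delta_pos": [0,0,0.42],"yaw": 0,"gripper": 22},
    {"delta_pos": [0,0,0.475],"yaw": 0,"gripper": 22},
    {"delta_pos": [0,0,0.475],"yaw": 0,"gripper": 22}
  ]
}}

```text
time_s: 2.2
tcp_pos: [0.4757, -0.0794, 0.2049]
orientation: [-3.14, 0.0, 1.449]
force: [-0.2, 0.1, 0.3]
finger_gap: 0.0221
grasp_force: 0.0
```

Emit:
{"method": "apply_moves", "body": {
  "series": [
    {"delta_pos": [0.04,0,0],"yaw": 0,"gripper": 22},
    {"delta_pos": [0.08,0,0],"yaw": 0,"gripper": 22},
    {"delta_pos": [0.12,0,0],"yaw": 0,"gripper": 22},
    {"delta_pos": [0.16,0,0],"yaw": 0,"gripper": 22},
    {"delta_pos": [0.25,0,0],"yaw": 0,"gripper": 22}
  ]
}}

```text
time_s: 2.7
tcp_pos: [0.4822, -0.0291, 0.206]
orientation: [3.141, 0.0, 1.449]
force: [0.1, -0.2, 0.3]
finger_gap: 0.0218
grasp_force: 0.2
```

```bash
python3 - <<'E'
from h import *
t=get_image("top"); save("b1",t,(220,200,420,350),3)
for c,st,m in blobs(t,(80,98),mina=150): print(onplane(t,c,.022)[0].round(4),st)
print(state()["tcp_pos"])
E
```

```text
[ 0.4719 -0.0009  0.022 ] [  207   199   154   202 17591]
[ 0.6021 -0.2298  0.022 ] [395 206  20  21 321]
[ 0.4472 -0.2637  0.022 ] [417 296  22  20 341]
[ 0.2457 -0.0469  0.022 ] [  208   368   184   112 16576]
[ 0.48255594 -0.02564958  0.20612012]
```

View pics/b1.png

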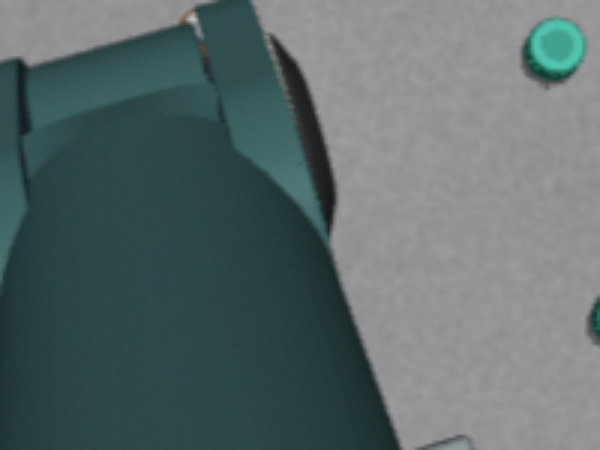

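The arm hides the cap from the top camera (it fills the left of this crop), so I'll use the wrist and scene views.

```bash
cat >> h.py <<'E'
def wrist():
    s=state(); im=get_image("wrist")
    from scipy.spatial.transform import Rotation as Ro
    T=np.eye(4);T[:3,:3]=Ro.from_euler("xyz",s["orientation"]).as_matrix();T[:3,3]=s["tcp_pos"]
    W=T@im["T_tool_cam"]; im["R"]=W[:3,:3].T; im["t"]=-W[:3,:3].T@W[:3,3]
    return im
E
python3 - <<'E'
from h import *
w=wrist(); s=get_image("scene")
a=w["pixels"]; b=cv2.resize(s["pixels"][100:340,160:480],(640,480))
cv2.imwrite("pics/ws1.png",cv2.cvtColor(cv2.resize(np.hstack([a,b]),(800,300)),cv2.COLOR_RGB2BGR))
for n,im in(("w",w),("s",s)):
  for c,st,m in blobs(im,(80,98),mina=100): print(n,c.round(0),st,onplane(im,c,.022)[0].round(4))
E
```

```text
w [311. 257.] [ 269  212   85   89 5747] [0.4865 0.0008 0.022 ]
s [210.  22.] [203   0  17  47 400] [-0.4932  0.438   0.022 ]
s [291.  46.] [ 233    0  116  109 5495] [-0.1503  0.5284  0.022 ]
s [151.  26.] [138   2  25  56 266] [-0.6218  0.26    0.022 ]
s [191.  74.] [173  62  39  37 537] [-0.2427  0.1614  0.022 ]
s [231. 128.] [211 107  33  47 487] [0.0803 0.0621 0.022 ]
s [167. 142.] [150 116  44  44 841] [ 0.0042 -0.1025  0.022 ]
s [224. 264.] [216 256  16  17 212] [ 0.4549 -0.2679  0.022 ]
s [284. 296.] [276 287  17  18 230] [ 0.6098 -0.2341  0.022 ]
```

View pics/ws1.png

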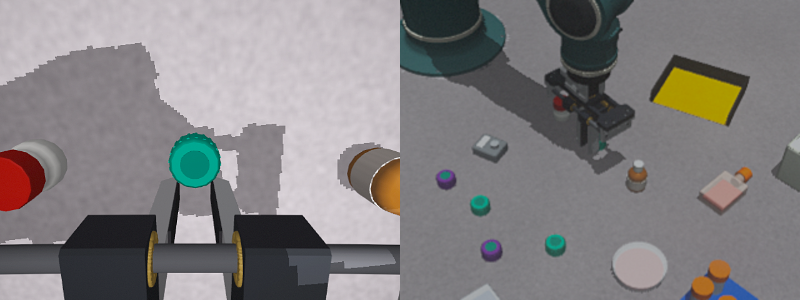

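The wrist view shows the cap nested between the two tips at (311,257), with the jar and bottle well clear on either side. I'll continue the push.

Emit:
{"method": "apply_moves", "body": {
  "series": [
    {"delta_pos": [0.09,0,0],"yaw": 0,"gripper": 22},
    {"delta_pos": [0.18,0,0],"yaw": 0,"gripper": 22},
    {"delta_pos": [0.27,0,0],"yaw": 0,"gripper": 22},
    {"delta_pos": [0.36,0,0],"yaw": 0,"gripper": 22},
    {"delta_pos": [0.45,0,0],"yaw": 0,"gripper": 22}
  ]
}}

```text
time_s: 3.35
tcp_pos: [0.4931, 0.0603, 0.2057]
orientation: [-3.142, 0.0, 1.449]
force: [-0.3, -0.8, -0.7]
finger_gap: 0.0215
grasp_force: 0.0
```

Emit:
{"method": "apply_moves", "body": {
  "series": [
    {"delta_pos": [0.09,0,0],"yaw": 0,"gripper": 22},
    {"delta_pos": [0.18,0,0],"yaw": 0,"gripper": 22},
    {"delta_pos": [0.27,0,0],"yaw": 0,"gripper": 22},
    {"delta_pos": [0.36,0,0],"yaw": 0,"gripper": 22},
    {"delta_pos": [0.45,0,0],"yaw": 0,"gripper": 22}
  ]
}}

```text
time_s: 3.85
tcp_pos: [0.504, 0.1497, 0.2057]
orientation: [3.142, 0.0, 1.45]
force: [-0.1, -1.0, -1.1]
finger_gap: 0.0217
grasp_force: 0.1
```

```bash
cat > ck.py <<'E'
from h import *
w=wrist();print(state()["tcp_pos"].round(4),state()["force"].round(1))
for c,st,m in blobs(w,(80,98),mina=300):
    p=onplane(w,c,.022)[0]; d=p[:2]-[.532,.261]; a=np.radians(108.6)
    print(c.round(0),p.round(4),"bay",np.round([d@[np.cos(a),np.sin(a)],d@[-np.sin(a),np.cos(a)]],3))
E
python3 ck.py
```

```text
[0.504  0.1526 0.2059] [-1.   3.3 -0.4]
[312. 262.] [0.5077 0.174  0.022 ] bay [-0.075  0.051]
```

Emit:
{"method": "apply_moves", "body": {
  "series": [
    {"delta_pos": [0.06,0.04,0],"yaw": 0,"gripper": 22},
    {"delta_pos": [0.13,0.07,0],"yaw": 0,"gripper": 22},
    {"delta_pos": [0.21,0.08,0],"yaw": 0,"gripper": 22},
    {"delta_pos": [0.29,0.08,0],"yaw": 0,"gripper": 22},
    {"delta_pos": [0.37,0.06,0],"yaw": 0,"gripper": 22}
  ]
}}

```text
time_s: 4.4
tcp_pos: [0.5248, 0.223, 0.2056]
orientation: [-3.142, -0.0, 1.45]
force: [-0.6, -0.3, -0.6]
finger_gap: 0.0222
grasp_force: 0.1
```

Emit:
{"method": "apply_moves", "body": {
  "series": [
    {"delta_pos": [0.08,-0.02,0],"yaw": 0,"gripper": 22},
    {"delta_pos": [0.15,-0.03,0],"yaw": 0,"gripper": 22},
    {"delta_pos": [0.19,-0.03,0],"yaw": 0,"gripper": 22},
    {"delta_pos": [0.22,-0.03,0],"yaw": 0,"gripper": 22},
    {"delta_pos": [0.23,-0.03,0],"yaw": 0,"gripper": 22}
  ]
}}

```text
time_s: 4.9
tcp_pos: [0.5243, 0.2684, 0.2056]
orientation: [-3.142, -0.0, 1.45]
force: [-0.8, 0.1, 0.4]
finger_gap: 0.022
grasp_force: 0.1
```

```bash
python3 ck.py
```

```text
[0.5243 0.2683 0.2056] [0.1 0.4 0.3]
[312. 262.] [0.528  0.2928 0.022 ] bay [ 0.031 -0.006]
```

```bash
sed -i 's/^A=.*/A=[(.604,-.230),(.540,-.03),(.573,.275)]/' plan.py; python3 - <<'E'
from plan import *
P=push(A)
s=state();x,y,z=s["tcp_pos"];a=s["orientation"][2];p0=np.array([x-.02*np.cos(a),y-.02*np.sin(a),.305,a])
L=[(p0[0],p0[1],.205,a)]*2+[(*p0[:2],.25,a),(*p0[:2],.29,a),tuple(p0)]
e=np.array(lift(P[0]))
T=[tuple(p0+(e-p0)*f) for f in np.linspace(0,1,14)[1:]]+[tuple(e)]*2
D=[lift(P[0])[:2]+(z,P[0][3]) for z in (.27,.24,.215,.205,.205)]
show(L+T+D); print(P[0]); 
show(P[1:],P[0])
E
```

```text
[[-0.1, 0.0, 0.0, -0.0], [-0.1, 0.0, 0.0, -0.0], [-0.1, 0.0, -0.22, -0.0], [-0.1, 0.0, -0.42, -0.0], [-0.1, 0.0, -0.5, -0.0]]
[[-0.19, 0.06, 0.0, -0.02], [-0.39, 0.12, 0.01, -0.04], [-0.58, 0.18, 0.01, -0.06], [-0.78, 0.24, 0.01, -0.08], [-0.97, 0.3, 0.01, -0.11]]
[[-0.21, 0.03, 0.0, -0.02], [-0.41, 0.06, 0.01, -0.04], [-0.61, 0.08, 0.01, -0.06], [-0.81, 0.11, 0.01, -0.08], [-1.01, 0.13, 0.01, -0.1]]
[[-0.21, 0.0, 0.0, -0.02], [-0.41, -0.01, 0.01, -0.04], [-0.62, -0.01, 0.01, -0.06], [-0.62, -0.01, 0.01, -0.06], [-0.62, -0.01, 0.01, -0.06]]
[[0.0, 0.0, 0.15, -0.0], [0.0, 0.0, 0.3, -0.0], [0.0, 0.0, 0.42, -0.0], [0.0, 0.0, 0.47, -0.0], [0.0, 0.0, 0.47, -0.0]]
end [ 0.6184 -0.2735  0.2056  1.8742]
(np.float64(0.6177149077196702), np.float64(-0.27285908662396957), 0.205, np.float64(1.8804992713373518))
[[0.04, 0.0, 0.0, -0.0], [0.08, 0.0, 0.0, -0.0], [0.12, 0.0, 0.0, -0.0], [0.16, 0.0, 0.0, -0.0], [0.25, 0.0, 0.0, -0.0]]
[[0.09, 0.0, 0.0, -0.0], [0.18, 0.0, 0.0, -0.0], [0.27, 0.0, 0.0, -0.0], [0.36, 0.0, 0.0, -0.0], [0.45, 0.0, 0.0, -0.0]]
[[0.09, 0.0, 0.0, -0.0], [0.18, 0.0, 0.0, 0.03], [0.27, -0.01, 0.0, 0.06], [0.36, -0.02, 0.0, 0.09], [0.45, -0.02, 0.0, 0.13]]
[[0.09, 0.0, 0.0, 0.03], [0.18, 0.02, 0.0, 0.06], [0.27, 0.03, 0.0, 0.1], [0.36, 0.05, 0.0, 0.13], [0.44, 0.06, 0.0, 0.14]]
[[0.09, 0.0, 0.0, -0.0], [0.18, 0.0, 0.0, -0.0], [0.27, 0.0, 0.0, -0.0], [0.36, 0.0, 0.0, -0.0], [0.45, 0.0, 0.0, -0.0]]
[[0.09, 0.0, 0.0, -0.0], [0.18, 0.0, 0.0, -0.0], [0.27, 0.0, 0.0, -0.0], [0.36, 0.0, 0.0, -0.0], [0.45, 0.0, 0.0, -0.0]]
[[0.09, 0.0, 0.0, -0.0], [0.13, 0.0, 0.0, -0.0], [0.17, 0.0, 0.0, -0.0], [0.21, -0.01, 0.0, -0.0]]
end [0.5698 0.2545 0.205  1.4564]
```

Emit:
{"method": "apply_moves", "body": {
  "series": [
    {"delta_pos": [-0.05,0,0],"yaw": 0,"gripper": 22},
    {"delta_pos": [-0.1,0,0],"yaw": 0,"gripper": 22},
    {"delta_pos": [-0.1,0,-0.22],"yaw": 0,"gripper": 22},
    {"delta_pos": [-0.1,0,-0.42],"yaw": 0,"gripper": 22},
    {"delta_pos": [-0.1,0,-0.5],"yaw": 0,"gripper": 22}
  ]
}}

```text
time_s: 5.45
tcp_pos: [0.5224, 0.247, 0.3091]
orientation: [3.138, -0.002, 1.449]
force: [0.4, 0.3, 0.5]
finger_gap: 0.0218
grasp_force: 0.0
```

Emit:
{"method": "apply_moves", "body": {
  "series": [
    {"delta_pos": [-0.19,0.06,0],"yaw": -0.02,"gripper": 22},
    {"delta_pos": [-0.39,0.12,0],"yaw": -0.04,"gripper": 22},
    {"delta_pos": [-0.58,0.18,0],"yaw": -0.06,"gripper": 22},
    {"delta_pos": [-0.78,0.24,0],"yaw": -0.08,"gripper": 22},
    {"delta_pos": [-0.97,0.3,0],"yaw": -0.11,"gripper": 22}
  ]
}}

```text
time_s: 5.95
tcp_pos: [0.5576, 0.0453, 0.3053]
orientation: [-3.141, 0.001, 1.623]
force: [0.2, 0.8, -0.3]
finger_gap: 0.0224
grasp_force: 0.0
```

Emit:
{"method": "apply_moves", "body": {
  "series": [
    {"delta_pos": [-0.21,0.03,0],"yaw": -0.02,"gripper": 22},
    {"delta_pos": [-0.41,0.06,0],"yaw": -0.04,"gripper": 22},
    {"delta_pos": [-0.61,0.08,0],"yaw": -0.06,"gripper": 22},
    {"delta_pos": [-0.81,0.11,0],"yaw": -0.08,"gripper": 22},
    {"delta_pos": [-1.0,0.13,0],"yaw": -0.1,"gripper": 22}
  ]
}}

```text
time_s: 6.45
tcp_pos: [0.5937, -0.1531, 0.3052]
orientation: [-3.141, 0.0, 1.78]
force: [0.4, 1.4, 0.5]
finger_gap: 0.0218
grasp_force: 0.0
```

Emit:
{"method": "apply_moves", "body": {
  "series": [
    {"delta_pos": [-0.21,0,0],"yaw": -0.02,"gripper": 22},
    {"delta_pos": [-0.41,-0.01,0],"yaw": -0.04,"gripper": 22},
    {"delta_pos": [-0.62,-0.01,0],"yaw": -0.06,"gripper": 22},
    {"delta_pos": [-0.62,-0.01,0],"yaw": -0.06,"gripper": 22},
    {"delta_pos": [-0.62,-0.01,0],"yaw": -0.06,"gripper": 22}
  ]
}}

```text
time_s: 6.95
tcp_pos: [0.6172, -0.2734, 0.3047]
orientation: [-3.141, -0.001, 1.872]
force: [-0.5, 1.0, 0.2]
finger_gap: 0.022
grasp_force: 0.0
```

```bash
python3 ck.py; python3 -c "
from h import *
print(state()['orientation'])
t=get_image('top')
for c,st,m in blobs(t,(80,98),mina=150): print(onplane(t,c,.022)[0].round(4),st[4])"
```

```text
[ 0.6175 -0.272   0.305 ] [0.2 0.4 0.1]
[ 57. 157.] [ 0.4556 -0.2613  0.022 ] bay [-0.471  0.239]
[315. 181.] [ 0.6064 -0.229   0.022 ] bay [-0.488  0.086]
[176. 273.] [ 0.5385 -0.312   0.022 ] bay [-0.545  0.177]
[-3.14092348e+00 -8.93903327e-04  1.87335908e+00]
[ 0.6956 -0.4813  0.022 ] 31185
[ 0.602  -0.2299  0.022 ] 322
[0.524  0.2848 0.022 ] 315
[ 0.3147 -0.4852  0.022 ] 28743
[ 0.4474 -0.2635  0.022 ] 341
```

Emit:
{"method": "apply_moves", "body": {
  "series": [
    {"delta_pos": [0,0,0.15],"yaw": 0,"gripper": 22},
    {"delta_pos": [0,0,0.3],"yaw": 0,"gripper": 22},
    {"delta_pos": [0,0,0.43],"yaw": 0,"gripper": 22},
    {"delta_pos": [0,0,0.5],"yaw": 0,"gripper": 22},
    {"delta_pos": [0,0,0.5],"yaw": 0,"gripper": 22}
  ]
}}

```text
time_s: 7.55
tcp_pos: [0.6178, -0.2708, 0.2041]
orientation: [-3.14, -0.002, 1.875]
force: [-0.5, 0.5, -0.8]
finger_gap: 0.0219
grasp_force: 0.0
```

Emit:
{"method": "apply_moves", "body": {
  "series": [
    {"delta_pos": [0.04,0,0],"yaw": 0,"gripper": 22},
    {"delta_pos": [0.08,0,0],"yaw": 0,"gripper": 22},
    {"delta_pos": [0.12,0,0],"yaw": 0,"gripper": 22},
    {"delta_pos": [0.16,0,0],"yaw": 0,"gripper": 22},
    {"delta_pos": [0.25,0,0],"yaw": 0,"gripper": 22}
  ]
}}

```text
time_s: 8.05
tcp_pos: [0.6031, -0.2243, 0.2062]
orientation: [3.141, 0.001, 1.873]
force: [-0.6, 1.0, 0.8]
finger_gap: 0.0218
grasp_force: 0.2
```

Emit:
{"method": "apply_moves", "body": {
  "series": [
    {"delta_pos": [0.09,0,0],"yaw": 0,"gripper": 22},
    {"delta_pos": [0.18,0,0],"yaw": 0,"gripper": 22},
    {"delta_pos": [0.27,0,0],"yaw": 0,"gripper": 22},
    {"delta_pos": [0.36,0,0],"yaw": 0,"gripper": 22},
    {"delta_pos": [0.45,0,0],"yaw": 0,"gripper": 22}
  ]
}}

```text
time_s: 8.55
tcp_pos: [0.5759, -0.1366, 0.2057]
orientation: [-3.142, -0.0, 1.874]
force: [0.5, -0.6, 0.0]
finger_gap: 0.0219
grasp_force: 0.2
```

```bash
python3 ck.py
```

```text
[ 0.5754 -0.1336  0.2057] [ 0.9  2.6 -0.1]
[311. 261.] [ 0.5695 -0.113   0.022 ] bay [-0.366  0.084]
[ 12. 459.] [ 0.4701 -0.2407  0.022 ] bay [-0.456  0.219]
```

Emit:
{"method": "apply_moves", "body": {
  "series": [
    {"delta_pos": [0.09,0,0],"yaw": 0,"gripper": 22},
    {"delta_pos": [0.18,0,0],"yaw": 0.03,"gripper": 22},
    {"delta_pos": [0.27,-0.01,0],"yaw": 0.06,"gripper": 22},
    {"delta_pos": [0.36,-0.02,0],"yaw": 0.09,"gripper": 22},
    {"delta_pos": [0.45,-0.02,0],"yaw": 0.13,"gripper": 22}
  ]
}}

```text
time_s: 9.1
tcp_pos: [0.5449, -0.0523, 0.2056]
orientation: [-3.141, -0.0, 1.668]
force: [-0.3, 0.7, 0.2]
finger_gap: 0.022
grasp_force: 0.1
```

Emit:
{"method": "apply_moves", "body": {
  "series": [
    {"delta_pos": [0.09,0,0],"yaw": 0.03,"gripper": 22},
    {"delta_pos": [0.18,0.02,0],"yaw": 0.06,"gripper": 22},
    {"delta_pos": [0.27,0.03,0],"yaw": 0.1,"gripper": 22},
    {"delta_pos": [0.36,0.05,0],"yaw": 0.13,"gripper": 22},
    {"delta_pos": [0.44,0.06,0],"yaw": 0.14,"gripper": 22}
  ]
}}

```text
time_s: 9.6
tcp_pos: [0.5485, 0.0369, 0.2057]
orientation: [3.142, -0.0, 1.448]
force: [0.2, -1.3, -0.2]
finger_gap: 0.0219
grasp_force: 0.1
```

```bash
python3 ck.py
```

```text
[0.5484 0.0396 0.2058] [-1.4  4.2 -0.4]
[311. 261.] [0.5522 0.0617 0.022 ] bay [-0.195  0.044]
```

Emit:
{"method": "apply_moves", "body": {
  "series": [
    {"delta_pos": [0.09,0,0],"yaw": 0,"gripper": 22},
    {"delta_pos": [0.18,0,0],"yaw": 0,"gripper": 22},
    {"delta_pos": [0.27,0,0],"yaw": 0,"gripper": 22},
    {"delta_pos": [0.36,0,0],"yaw": 0,"gripper": 22},
    {"delta_pos": [0.45,0,0],"yaw": 0,"gripper": 22}
  ]
}}

```text
time_s: 10.15
tcp_pos: [0.5594, 0.1254, 0.2056]
orientation: [-3.141, 0.0, 1.45]
force: [0.6, -0.0, -0.1]
finger_gap: 0.0217
grasp_force: 0.1
```

Emit:
{"method": "apply_moves", "body": {
  "series": [
    {"delta_pos": [0.09,0,0],"yaw": 0,"gripper": 22},
    {"delta_pos": [0.18,0,0],"yaw": 0,"gripper": 22},
    {"delta_pos": [0.27,0,0],"yaw": 0,"gripper": 22},
    {"delta_pos": [0.36,0,0],"yaw": 0,"gripper": 22},
    {"delta_pos": [0.45,0,0],"yaw": 0,"gripper": 22}
  ]
}}

```text
time_s: 10.65
tcp_pos: [0.5706, 0.2154, 0.2056]
orientation: [-3.141, -0.0, 1.45]
force: [0.1, -0.1, 0.1]
finger_gap: 0.0222
grasp_force: 0.1
```

Emit:
{"method": "apply_moves", "body": {
  "series": [
    {"delta_pos": [0.08,0,0],"yaw": 0,"gripper": 22},
    {"delta_pos": [0.13,0,0],"yaw": 0,"gripper": 22},
    {"delta_pos": [0.16,0,0],"yaw": 0,"gripper": 22},
    {"delta_pos": [0.18,0,0],"yaw": 0,"gripper": 22},
    {"delta_pos": [0.18,0,0],"yaw": 0,"gripper": 22}
  ]
}}

```text
time_s: 11.15
tcp_pos: [0.5749, 0.2498, 0.2056]
orientation: [-3.141, 0.0, 1.45]
force: [-0.1, -0.2, 0.8]
finger_gap: 0.0219
grasp_force: 0.0
```

```bash
python3 ck.py;  python3 - <<'E'
from plan import *
P=push(C)
s=state();x,y,z=s["tcp_pos"];a=s["orientation"][2];p0=np.array([x-.02*np.cos(a),y-.02*np.sin(a),.305,a])
L=[(p0[0],p0[1],.205,a)]*2+[(*p0[:2],.25,a),(*p0[:2],.29,a),tuple(p0)]
e=np.array(lift(P[0]))
T=[tuple(p0+(e-p0)*f) for f in np.linspace(0,1,14)[1:]]+[tuple(e)]*2
show(L+T); print(P[0]); 
show(P[1:],P[0])
E
```

```text
[0.575  0.2494 0.2056] [-0.6 -0.9 -0.2]
[184. 232.] [0.5306 0.2921 0.022 ] bay [ 0.03  -0.009]
[311. 260.] [0.5786 0.2749 0.022 ] bay [-0.002 -0.049]
[[-0.1, 0.0, 0.0, -0.0], [-0.1, 0.0, 0.0, -0.0], [-0.1, 0.0, -0.22, -0.0], [-0.1, 0.0, -0.42, -0.0], [-0.1, 0.0, -0.5, -0.0]]
[[-0.21, -0.03, 0.0, 0.01], [-0.42, -0.06, 0.01, 0.02], [-0.63, -0.08, 0.01, 0.03], [-0.85, -0.11, 0.01, 0.03], [-1.06, -0.14, 0.01, 0.04]]
[[-0.21, -0.01, 0.0, 0.01], [-0.42, -0.03, 0.01, 0.02], [-0.64, -0.04, 0.01, 0.03], [-0.85, -0.06, 0.01, 0.04], [-1.06, -0.07, 0.01, 0.05]]
[[-0.22, 0.0, 0.0, 0.0], [-0.43, 0.01, 0.01, 0.01], [-0.64, 0.01, 0.01, 0.02], [-0.64, 0.01, 0.01, 0.02], [-0.64, 0.01, 0.01, 0.02]]
end [ 0.4353 -0.3076  0.2996  1.277 ]
(np.float64(0.43486167634940204), np.float64(-0.3080393360967864), 0.205, np.float64(1.2745179689089765))
[[0.04, 0.0, 0.0, -0.0], [0.08, 0.0, 0.0, -0.0], [0.12, 0.0, 0.0, -0.0], [0.16, 0.0, 0.0, -0.0], [0.25, 0.0, 0.0, -0.0]]
[[0.09, 0.0, 0.0, -0.0], [0.18, 0.0, 0.0, -0.0], [0.27, 0.0, 0.0, -0.0], [0.36, 0.0, 0.0, -0.0], [0.45, 0.0, 0.0, -0.0]]
[[0.09, 0.0, 0.0, -0.0], [0.18, 0.0, 0.0, -0.0], [0.27, 0.0, 0.0, -0.0], [0.36, 0.0, 0.0, -0.0], [0.45, 0.0, 0.0, -0.0]]
[[0.09, 0.0, 0.0, -0.0], [0.18, 0.0, 0.0, -0.03], [0.27, 0.01, 0.0, -0.06], [0.36, 0.02, 0.0, -0.1], [0.45, 0.02, 0.0, -0.13]]
[[0.09, -0.01, 0.0, -0.03], [0.18, -0.02, 0.0, -0.06], [0.27, -0.04, 0.0, -0.1], [0.36, -0.05, 0.0, -0.14], [0.44, -0.07, 0.0, -0.14]]
[[0.09, 0.0, 0.0, 0.0], [0.18, 0.0, 0.0, 0.0], [0.27, 0.01, 0.0, 0.0], [0.36, 0.01, 0.0, 0.0], [0.45, 0.01, 0.0, 0.0]]
[[0.09, 0.0, 0.0, 0.0], [0.18, 0.0, 0.0, 0.0], [0.21, 0.0, 0.0, 0.0], [0.24, 0.0, 0.0, 0.0], [0.27, 0.0, 0.0, 0.0]]
end [0.5099 0.2288 0.205  1.6986]
```

Emit:
{"method": "apply_moves", "body": {
  "series": [
    {"delta_pos": [-0.05,0,0],"yaw": 0,"gripper": 22},
    {"delta_pos": [-0.1,0,0],"yaw": 0,"gripper": 22},
    {"delta_pos": [-0.1,0,-0.22],"yaw": 0,"gripper": 22},
    {"delta_pos": [-0.1,0,-0.42],"yaw": 0,"gripper": 22},
    {"delta_pos": [-0.1,0,-0.5],"yaw": 0,"gripper": 22}
  ]
}}

```text
time_s: 11.7
tcp_pos: [0.5731, 0.2288, 0.3093]
orientation: [3.138, -0.002, 1.449]
force: [0.0, 0.4, 0.3]
finger_gap: 0.0221
grasp_force: 0.0
```

Emit:
{"method": "apply_moves", "body": {
  "series": [
    {"delta_pos": [-0.2,-0.03,0],"yaw": 0.01,"gripper": 22},
    {"delta_pos": [-0.4,-0.06,0],"yaw": 0.02,"gripper": 22},
    {"delta_pos": [-0.6,-0.08,0],"yaw": 0.03,"gripper": 22},
    {"delta_pos": [-0.8,-0.11,0],"yaw": 0.03,"gripper": 22},
    {"delta_pos": [-1.0,-0.14,0],"yaw": 0.04,"gripper": 22}
  ]
}}

```text
time_s: 12.2
tcp_pos: [0.5195, 0.0321, 0.3054]
orientation: [-3.141, 0.0, 1.386]
force: [1.8, -0.3, -0.0]
finger_gap: 0.0221
grasp_force: 0.0
```

Emit:
{"method": "apply_moves", "body": {
  "series": [
    {"delta_pos": [-0.2,-0.01,0],"yaw": 0.01,"gripper": 22},
    {"delta_pos": [-0.4,-0.03,0],"yaw": 0.02,"gripper": 22},
    {"delta_pos": [-0.6,-0.04,0],"yaw": 0.03,"gripper": 22},
    {"delta_pos": [-0.8,-0.06,0],"yaw": 0.04,"gripper": 22},
    {"delta_pos": [-1.0,-0.07,0],"yaw": 0.05,"gripper": 22}
  ]
}}

```text
time_s: 12.7
tcp_pos: [0.4687, -0.1616, 0.3054]
orientation: [-3.141, 0.0, 1.307]
force: [0.5, -0.5, 0.5]
finger_gap: 0.0225
grasp_force: 0.0
```

Emit:
{"method": "apply_moves", "body": {
  "series": [
    {"delta_pos": [-0.2,0,0],"yaw": 0.01,"gripper": 22},
    {"delta_pos": [-0.4,0,0],"yaw": 0.02,"gripper": 22},
    {"delta_pos": [-0.6,0,0],"yaw": 0.02,"gripper": 22},
    {"delta_pos": [-0.76,0,0],"yaw": 0.02,"gripper": 22},
    {"delta_pos": [-0.76,0,0],"yaw": 0.02,"gripper": 22}
  ]
}}

```text
time_s: 13.2
tcp_pos: [0.4283, -0.3106, 0.3052]
orientation: [-3.141, 0.001, 1.271]
force: [-0.3, 0.5, 0.2]
finger_gap: 0.0218
grasp_force: 0.0
```

```bash
python3 ck.py; python3 -c "
from h import *
print(state()['orientation'])
t=get_image('top')
for c,st,m in blobs(t,(80,98),mina=150): print(onplane(t,c,.022)[0].round(4),st[4])"
```

```text
[ 0.4293 -0.3083  0.3052] [-0.1  0.9 -0.6]
[322. 170.] [ 0.4503 -0.2631  0.022 ] bay [-0.471  0.245]
[482. 204.] [ 0.5387 -0.3118  0.022 ] bay [-0.545  0.176]
[184. 223.] [ 0.3579 -0.2688  0.022 ] bay [-0.447  0.334]
[-3.14085582e+00  4.70481838e-04  1.27283114e+00]
[ 0.3378 -0.5134  0.022 ] 26786
[0.574  0.2667 0.022 ] 305
[0.5239 0.2847 0.022 ] 315
[ 0.4472 -0.2636  0.022 ] 341
```

Emit:
{"method": "apply_moves", "body": {
  "series": [
    {"delta_pos": [0,0.03,0.15],"yaw": 0,"gripper": 22},
    {"delta_pos": [0,0.03,0.3],"yaw": 0,"gripper": 22},
    {"delta_pos": [0,0.03,0.43],"yaw": 0,"gripper": 22},
    {"delta_pos": [0,0.03,0.5],"yaw": 0,"gripper": 22},
    {"delta_pos": [0,0.03,0.5],"yaw": 0,"gripper": 22}
  ]
}}

```text
time_s: 13.8
tcp_pos: [0.4365, -0.3069, 0.2043]
orientation: [-3.139, -0.001, 1.278]
force: [0.5, -0.5, -0.1]
finger_gap: 0.0219
grasp_force: 0.0
```

Emit:
{"method": "apply_moves", "body": {
  "series": [
    {"delta_pos": [0.05,0,0],"yaw": 0,"gripper": 22},
    {"delta_pos": [0.1,0,0],"yaw": 0,"gripper": 22},
    {"delta_pos": [0.14,0,0],"yaw": 0,"gripper": 22},
    {"delta_pos": [0.18,0,0],"yaw": 0,"gripper": 22},
    {"delta_pos": [0.27,0,0],"yaw": 0,"gripper": 22}
  ]
}}

```text
time_s: 14.3
tcp_pos: [0.4523, -0.2563, 0.2061]
orientation: [3.141, 0.001, 1.276]
force: [0.4, 0.5, -0.6]
finger_gap: 0.0218
grasp_force: 0.1
```

Emit:
{"method": "apply_moves", "body": {
  "series": [
    {"delta_pos": [0.09,0,0],"yaw": 0,"gripper": 22},
    {"delta_pos": [0.18,0,0],"yaw": 0,"gripper": 22},
    {"delta_pos": [0.27,0,0],"yaw": 0,"gripper": 22},
    {"delta_pos": [0.36,0,0],"yaw": 0,"gripper": 22},
    {"delta_pos": [0.45,0,0],"yaw": 0,"gripper": 22}
  ]
}}

```text
time_s: 14.8
tcp_pos: [0.4787, -0.1689, 0.206]
orientation: [3.141, -0.0, 1.278]
force: [-0.3, -0.1, 1.3]
finger_gap: 0.0219
grasp_force: 0.1
```

```bash
python3 ck.py
```

```text
[ 0.4795 -0.1661  0.206 ] [ 1.3  4.6 -0.5]
[311. 261.] [ 0.4864 -0.1453  0.022 ] bay [-0.371  0.173]
```

Emit:
{"method": "apply_moves", "body": {
  "series": [
    {"delta_pos": [0.09,0,0],"yaw": 0,"gripper": 22},
    {"delta_pos": [0.18,0,0],"yaw": 0,"gripper": 22},
    {"delta_pos": [0.27,0,0],"yaw": 0,"gripper": 22},
    {"delta_pos": [0.36,0,0],"yaw": 0,"gripper": 22},
    {"delta_pos": [0.45,0,0],"yaw": 0,"gripper": 22}
  ]
}}

```text
time_s: 15.35
tcp_pos: [0.5046, -0.083, 0.206]
orientation: [3.141, -0.0, 1.277]
force: [0.0, -0.3, 0.3]
finger_gap: 0.022
grasp_force: 0.1
```

Emit:
{"method": "apply_moves", "body": {
  "series": [
    {"delta_pos": [0.09,0,0],"yaw": 0,"gripper": 22},
    {"delta_pos": [0.18,0,0],"yaw": -0.03,"gripper": 22},
    {"delta_pos": [0.27,0.01,0],"yaw": -0.06,"gripper": 22},
    {"delta_pos": [0.36,0.02,0],"yaw": -0.1,"gripper": 22},
    {"delta_pos": [0.45,0.02,0],"yaw": -0.13,"gripper": 22}
  ]
}}

```text
time_s: 15.85
tcp_pos: [0.5349, 0.0023, 0.2057]
orientation: [3.141, -0.0, 1.487]
force: [-0.4, -1.0, -0.4]
finger_gap: 0.0221
grasp_force: 0.1
```

Emit:
{"method": "apply_moves", "body": {
  "series": [
    {"delta_pos": [0.09,-0.01,0],"yaw": -0.03,"gripper": 22},
    {"delta_pos": [0.18,-0.02,0],"yaw": -0.06,"gripper": 22},
    {"delta_pos": [0.27,-0.04,0],"yaw": -0.1,"gripper": 22},
    {"delta_pos": [0.36,-0.05,0],"yaw": -0.14,"gripper": 22},
    {"delta_pos": [0.44,-0.07,0],"yaw": -0.14,"gripper": 22}
  ]
}}

```text
time_s: 16.35
tcp_pos: [0.5279, 0.0916, 0.2057]
orientation: [-3.142, -0.0, 1.707]
force: [-0.3, 0.7, -0.6]
finger_gap: 0.0223
grasp_force: 0.0
```

```bash
python3 ck.py
```

```text
[0.5274 0.0942 0.2057] [-1.4  3.6  0. ]
[311. 261.] [0.5256 0.116  0.022 ] bay [-0.135  0.052]
```

Emit:
{"method": "apply_moves", "body": {
  "series": [
    {"delta_pos": [0.08,0,0],"yaw": 0,"gripper": 22},
    {"delta_pos": [0.16,0,0],"yaw": 0,"gripper": 22},
    {"delta_pos": [0.25,0,0],"yaw": 0,"gripper": 22},
    {"delta_pos": [0.34,0,0],"yaw": 0,"gripper": 22},
    {"delta_pos": [0.42,0,0],"yaw": 0,"gripper": 22}
  ]
}}

```text
time_s: 16.9
tcp_pos: [0.5169, 0.1747, 0.2057]
orientation: [-3.141, -0.0, 1.703]
force: [0.3, -0.1, -0.1]
finger_gap: 0.022
grasp_force: 0.1
```

Emit:
{"method": "apply_moves", "body": {
  "series": [
    {"delta_pos": [0.08,0,0],"yaw": 0,"gripper": 22},
    {"delta_pos": [0.14,0,0],"yaw": 0,"gripper": 22},
    {"delta_pos": [0.19,0,0],"yaw": 0,"gripper": 22},
    {"delta_pos": [0.22,0,0],"yaw": 0,"gripper": 22},
    {"delta_pos": [0.24,0,0],"yaw": 0,"gripper": 22}
  ]
}}

```text
time_s: 17.4
tcp_pos: [0.5109, 0.2211, 0.2056]
orientation: [-3.141, 0.0, 1.702]
force: [0.3, -0.5, -0.2]
finger_gap: 0.0218
grasp_force: 0.1
```

Emit:
{"method": "apply_moves", "body": {
  "series": [
    {"delta_pos": [-0.05,0,0],"yaw": 0,"gripper": 22},
    {"delta_pos": [-0.1,0,0],"yaw": 0,"gripper": 22},
    {"delta_pos": [-0.1,0,-0.22],"yaw": 0,"gripper": 22},
    {"delta_pos": [-0.1,0,-0.44],"yaw": 0,"gripper": 22},
    {"delta_pos": [-0.1,0,-0.6],"yaw": 0,"gripper": 22}
  ]
}}

```text
time_s: 17.9
tcp_pos: [0.514, 0.1993, 0.3281]
orientation: [3.14, -0.0, 1.7]
force: [0.9, 0.2, -0.8]
finger_gap: 0.022
grasp_force: 0.0
```

Emit:
{"method": "apply_moves", "body": {
  "series": [
    {"delta_pos": [-0.2,0,0],"yaw": 0,"gripper": 22},
    {"delta_pos": [-0.4,0,0],"yaw": 0,"gripper": 22},
    {"delta_pos": [-0.6,0,0],"yaw": 0,"gripper": 22},
    {"delta_pos": [-0.8,0,0],"yaw": 0,"gripper": 22},
    {"delta_pos": [-1.0,0,0],"yaw": 0,"gripper": 22}
  ]
}}

```text
time_s: 18.4
tcp_pos: [0.5392, -0.0007, 0.3257]
orientation: [-3.142, 0.0, 1.7]
force: [1.6, -1.0, 0.2]
finger_gap: 0.0218
grasp_force: 0.0
```

Emit:
{"method": "apply_moves", "body": {
  "series": [
    {"delta_pos": [-0.2,0,0],"yaw": 0,"gripper": 22},
    {"delta_pos": [-0.4,0,0],"yaw": 0,"gripper": 22},
    {"delta_pos": [-0.6,0,0],"yaw": 0,"gripper": 22},
    {"delta_pos": [-0.8,0,0],"yaw": 0,"gripper": 22},
    {"delta_pos": [-0.8,0,0],"yaw": 0,"gripper": 22}
  ]
}}

```text
time_s: 18.9
tcp_pos: [0.5593, -0.1631, 0.3254]
orientation: [-3.141, 0.002, 1.693]
force: [-0.6, 0.5, 0.3]
finger_gap: 0.022
grasp_force: 0.0
```

```bash
python3 - <<'E'
from h import *
t=get_image("top"); save("end",t)
for c,st,m in blobs(t,(80,98),mina=150):
    p=onplane(t,c,.022)[0]; d=p[:2]-[.534,.259]; a=np.radians(108.6)
    print(p.round(4),st[4],"bay",np.round([d@[np.cos(a),np.sin(a)],d@[-np.sin(a),np.cos(a)]],3))
E
```

```text
[ 0.5773 -0.2413  0.022 ] 39192 bay [-0.488  0.119]
[0.5739 0.2667 0.022 ] 306 bay [-0.005 -0.04 ]
[0.5239 0.2847 0.022 ] 317 bay [0.028 0.001]
[0.5054 0.238  0.022 ] 312 bay [-0.011  0.034]
[ 0.2455 -0.2119  0.022 ] 20767 bay [-0.354  0.424]
```

View pics/end.png

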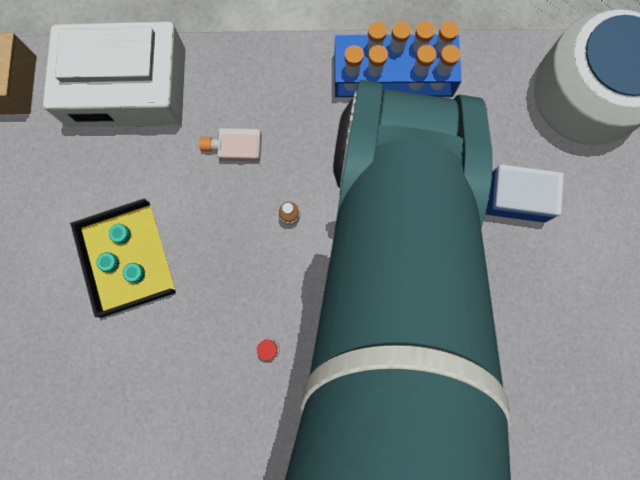

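All three caps lie flat in the bay, at pixels (119,233), (107,262) and (133,272). The bottle (289,212), jar (267,350), flask and tip box are where they started, and the arm is well clear.

```bash
python3 -c "
from rig import *
print(job_done())"
```

```text
the job is handed in; nothing more can be done
None
```

I swept all three turquoise caps into the bay and handed the job in at about 19 s. In the last picture they lie flat, all well inside the walls and at least 35 mm past the mouth line. The bottle, jar, flask and tip box look unmoved; the arm hid the petri dish and tally counter in that view, but no move went near either of them.

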